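Clear the chopping board into its slide-out tray

ROBOT

A 7-joint arm with a two-finger parallel gripper is mounted at the origin on a cart in front of the work surface, level with it; the furniture and walls round the work are solid. World frame = base frame: x ahead of the robot, y to its left, z up, the work surface at z = 0. Lengths are in mm, angles in degrees, forces in N, time in s.
With the tool pointing down it reaches from about 350 to 775 mm from the base axis. Payload 3.1 kg.
Tool frame: the origin (TCP) lies at the centre of the arm's flange, where the gripper is bolted on; the fingertips stand 173 mm ahead of it and the grasp point (between the pads) lies 155 mm ahead of it; z points along the fingers, y is the line along which they close (so a half turn about z gives the same grasp; the last joint's range is limited). The gripper opens to 85 mm and grips with 20 to 120 N. Pads are 22 mm wide; open, the fingers measure 114 mm over their backs; the gripper's body (76 mm by 85 mm) begins 54 mm behind the grasp point. The pads swing forward as they close: fully open they stand 13 mm farther back than shut.
Start: joints at [60.808, 17.813, 0.802, 86.603, -0.252, 75.585, -1.558], TCP at [248.043, -490.905, 404.704] pointing down, gripper open.
Joint ranges: [-154.91, 154.91], [-16.99, 109.72], [-72.82, 74.43], [7.12, 147.25], [-82.49, 262.49], [11.32, 116.49], [-174.64, 174.64]. Speed limits (degrees/s): [159.86, 159.86, 180, 180, 180, 180, 180].

INTERFACE

Orientations are given as [roll, pitch, yaw] about the fixed x, y, z axes, in that order (R = Rz(yaw) Ry(pitch) Rx(roll)).
In Python, from rig import arm, read_camera, calibration gives the robot as it stands.
- The arm moves only by the tool arm_command, never from a script. Its argument "targets" is a list of rows, each a list of 3 entries, a list of its own where there are three numbers: the opening, from 0 (shut) to 1 (fully open), then the shift along the tool's x, y, z in units of 40 mm (1.0 is 40 mm), then the turn about the tool's z in rad. In form: [[gripper, [x, y, z], roll], ...]. A call has 1 to 12 rows; each row is the pose to reach, as a shift and turn from the pose commanded when the call began, along the tool's axes at that moment; what a row does not reach only later rows make up. A row lasts 1/10 s, in which the tool goes at most 50 mm and 8.59 degrees, less where a joint would pass 70% of its speed; a pose out of reach is approached as far as the arm can. A call with a gripper value outside its range is refused whole. The fingers move at their own pace and stop on an object; the grip force is fixed at half the most. Time passes only in rows, so rows that repeat a pose let the fingers close. It gives the time, the measured TCP pose, the force, the opening and the grip force at its end, in the units of the state.
- arm.sense(): the state, without advancing time (a new reading comes with each control period).
- read_camera(name): name is "scene" or "top" or "wrist"; returns the picture (384x512x3 uint8, blue, green, red); there is no depth.
- calibration(name): a dict with "mtx" (3x3 intrinsics, pixels), "D" ([k1, k2, p1, p2, k3] as OpenCV has them; the pictures are not rectified), "R" (3x3) and "t" (3): a world point X has camera coordinates R X + t; the wrist camera has in their place "hand_eye" (4x4, takes a point from camera to tool coordinates, whose origin is the TCP and whose axes are the flange's). Camera axes: x right, y down, z forward; pixel columns grow to the right and rows downward; lengths in mm; the calibration is good to about 2 mm. A picture is of the moment at which its call begins: read the wrist's pose just before it. calibration takes no time and is no camera call.
- arm.close_job(): hands the job in; it is judged then, once.
The state is a dict: "t": time; "qpos": joint angles; "dq": joint speeds; "effort": joint torques, N m; "position": TCP position; "eef_rot": TCP orientation; "force": force on the tool from outside, world axes, zero at the start; "wrist_torque": the same for the moment, N m; "gripper_width": finger opening in mm; "grasp_force": force on a finger pad.
Only numpy, scipy, OpenCV 4.12 (cv2) and the standard library are available. Lean on these libraries where they do the work, as an engineer would, in place of code of your own. Each camera call takes 0.05 s, during which the arm holds its last target. There are 200 camera calls.

TASK

Clear the raised chopping board beside the sink: with the fingertips push its tray, which stands a little open, out as far as it goes, then push the garlic and the lime that lie on this board along it and off its end so that they drop into the tray, and last push the tray fully shut with both inside. Only push: do not pick up or carry the garlic or the lime, and leave the mug, the bowl and the two mills where they stand.

Things in the scene. Friction and masses are not known exactly. Their poses are not given: they have to be found in the camera images.
- prep_station: Chopping board on a bamboo stand, beside the sink, fixed, turned up to 0.25 rad (the flat board further right is another). Origin: centre of its underside, on the worktop. The wooden board on top is 220 (its x) x 320 (its y) x 18 mm, upper face 94 mm above the worktop, ends at y = -160 and +160 mm. Under it are side walls, a back wall and the tray's space, open at the -y end (robot's right).
- board_top (a point): Centre of the board's upper face, 94 mm above the worktop, on the station's origin; axes as the station's.
- tray (a joint): How far the tray is out, in m: 0 fully shut, 0.11 fully out (stops at both). It slides along the station's -y, needs 1.5 N plus 8 N per m/s to move and stays where it is left. At the start it is 0.045 to 0.060 out.
- tray_inner (a point): On the tray's front panel: middle of the inner face, 58 mm above the worktop. The wooden panel is 208 mm wide, 12 mm thick and reaches from 8 to 72 mm above the worktop, in its middle 75 mm only to 60 mm (finger scoop). The open gap between the board's -y end and this face is as wide as the joint value.
- tray_front (a point): The same on the panel's outer face, 12 mm further out, 58 mm above the worktop: push here to shut the tray. Nothing projects from the panel.
- tray_floor (a point): Centre of the steel tray's floor, 14 mm above the worktop; moves with the tray, axes as the station's. Inside, the tray is 162 mm wide (x) and runs from y = -146 mm (front panel) to +137 mm (back) of this point; side walls reach 55 mm above the worktop. 62 mm between this floor and the board above it.
- garlic_mid (a point): Middle of a whole garlic bulb, about 53 mm across and 52 mm high, 28 g, loose on the board; this point starts 24 mm above the board. Starts upright, up to 65 mm from the board's middle line and up to 60 mm from its centre towards either end. The bulb tips and slides when pushed.
- lime_mid (a point): Middle of a lime, 52 x 45 x 45 mm, 47 g, loose on the board; this point starts 23 mm above the board. Starts on the other half of the board from the garlic, left or right by chance, any yaw; it rolls when pushed.
- mug: Bystander: white and pink mug, 88 mm across, 90 mm high, with handle; origin under its centre. Leave it.
- bowl: Bystander: small black bowl, 115 mm across, 51 mm high; origin under its centre. Leave it.
- pepper_mill: Bystander: dark wooden mill, 58 mm across, 150 mm high; origin under its centre. Leave it.
- salt_mill: Bystander: light wooden mill, 58 mm across, 120 mm high; origin under its centre. Leave it.

How it is judged (in metres and radians):
On the way, in this order (a step that is already met when the one before it is completed fails the run):
1. the tray is pushed fully out (0.105 m or more) while garlic and lime are still on the board (value of joint tray above 0.105 m and z of each of garlic_mid, lime_mid in the frame of board_top above 0.008 m), for 0.2 s.
2. garlic and lime lie in the tray while it is still out (z of garlic_mid in the frame of tray_floor between 0 and 0.06 m and x of garlic_mid in the frame of tray_floor between -0.083 and 0.083 m and y of garlic_mid in the frame of tray_floor between -0.146 and 0.14 m and z of lime_mid in the frame of tray_floor between 0 and 0.06 m and x of lime_mid in the frame of tray_floor between -0.083 and 0.083 m and y of lime_mid in the frame of tray_floor between -0.146 and 0.14 m and value of joint tray above 0.06 m), for 0.3 s.
At the end, for the whole second after the job is handed in: The tray is fully shut (less than 4 mm out), garlic and lime both lie inside it, at rest (value of joint tray below 0.004 m and z of garlic_mid in the frame of tray_floor between 0 and 0.06 m and x of garlic_mid in the frame of tray_floor between -0.083 and 0.083 m and y of garlic_mid in the frame of tray_floor between -0.146 and 0.14 m and z of lime_mid in the frame of tray_floor between 0 and 0.06 m and x of lime_mid in the frame of tray_floor between -0.083 and 0.083 m and y of lime_mid in the frame of tray_floor between -0.146 and 0.14 m and linear speed of each of garlic, lime below 0.03 m/s); the robot touches nothing.
It fails at once if the garlic or the lime is lifted (its middle more than 60 mm above the board's face) (z of any of garlic_mid, lime_mid in the frame of board_top above 0.06 m).
It fails at once if the garlic or the lime is carried out beyond the end of the board (its middle over 40 mm past the end and still above the board's face) ((y of garlic_mid in the frame of board_top below -0.2 m and z of garlic_mid in the frame of board_top above 0.005 m) or (y of lime_mid in the frame of board_top below -0.2 m and z of lime_mid in the frame of board_top above 0.005 m)).
It fails at once if the mug is moved by over 20 mm or tipped (distance of mug from where it was at the start of the episode above 0.02 m or angle between mug's own z axis and vertical above 0.3 rad).
It fails at once if the bowl is moved by over 20 mm or tipped (distance of bowl from where it was at the start of the episode above 0.02 m or angle between bowl's own z axis and vertical above 0.3 rad).
It fails at once if a mill is moved by over 20 mm or tipped (distance of any of pepper_mill, salt_mill from where it was at the start of the episode above 0.02 m or angle between any of pepper_mill, salt_mill's own z axis and vertical above 0.3 rad).
It also fails if it takes over 72 s, if anything falls off the work surface, if the arm or the gripper's body presses on something with over 40 N, if the wrist force passes 120 N, or if a joint passes its speed limit or range.

## Working session

There is one attempt and no reset: what is moved stays moved. The work goes in short steps, Python scripts to look and compute and a tool call to move; the robot and the scene stay as the last step left them, time stands still between calls to the robot, and variables do not carry over. Pictures are saved under pics/ and viewed, at most 13 in all, crops included, and the job is handed in when it is done.

Besides the shell and the picture viewer there is one more tool, called after "Emit:" as a command line: name --argument value ..., lists and objects as JSON in quotes. arm_command: Moves the arm, as the interface text tells. Its arguments: {"type":"object","properties":{"targets":{"type":"array","items":{"type":"array"}}},"required":["targets"]}

```bash
mkdir -p pics; ls; python3 - <<'E'
from rig import arm, read_camera, calibration
import cv2,numpy as np
s=arm.sense(); print({k:np.round(v,2).tolist() for k,v in s.items()})
for n in ("scene","top"):
    cv2.imwrite(f"pics/{n}0.png",read_camera(n)); c=calibration(n)
    print(n,np.round(c["mtx"],1).tolist(),c["D"],np.round(-np.array(c["R"]).T@np.array(c["t"])))
print(calibration("wrist"))
E
```

```text
pics
{'t': 0.0, 'qpos': [60.81, 17.86, 0.8, 86.69, -0.25, 75.58, -1.56], 'dq': [-0.07, 0.02, 0.01, -0.1, -0.02, -0.06, 0.12], 'effort': [-0.0, -37.99, 0.15, -23.06, 0.01, 0.01, 0.0], 'position': [247.89, -490.6, 403.58], 'eef_rot': [-179.86, 0.01, 26.81], 'force': [-0.88, 0.01, 0.4], 'wrist_torque': [0.01, 0.03, -0.04], 'grasp_force': 0.0, 'gripper_width': 85.45}
scene [[400.0, 0.0, 255.9], [0.0, 400.0, 191.8], [0.0, 0.0, 1.0]] [-0.09661379  0.          0.          0.          0.        ] [223. 283. 763.]
top [[432.2, 0.0, 260.7], [0.0, 432.2, 191.1], [0.0, 0.0, 1.0]] [-0.14548395  0.          0.          0.          0.        ] [ 408. -296. 1284.]
{'mtx': array([[272.55833873,   0.        , 255.44770396],
       [  0.        , 272.55833873, 192.18843909],
       [  0.        ,   0.        ,   1.        ]]), 'D': array([-0.0117645,  0.       ,  0.       ,  0.       ,  0.       ]), 'hand_eye': array([[-3.85408129e-04, -9.63655005e-01, -2.67149553e-01,
         6.76227704e+01],
       [ 9.99998817e-01, -7.69152219e-04,  1.33179977e-03,
         4.16558692e-02],
       [-1.48887418e-03, -2.67148724e-01,  9.63654161e-01,
         3.18046206e+01],
       [ 0.00000000e+00,  0.00000000e+00,  0.00000000e+00,
         1.00000000e+00]])}
```

View pics/scene0.png

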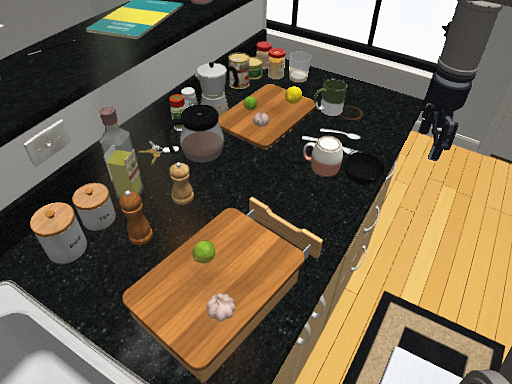

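View pics/top0.png

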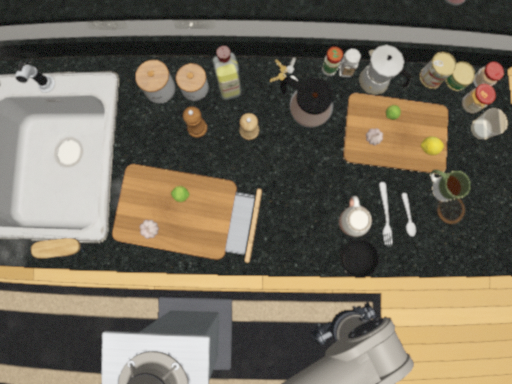

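The top view shows the board with corners at about (128,166), (236,181), (222,258) and (113,240). The lime is at (180,194), the garlic at (149,229), and the tray panel runs from (260,190) to (247,262). The scene view agrees: both are on the board and the mills stand behind it.

```bash
cat > h.py <<'E'
from rig import arm, read_camera, calibration
import cv2,numpy as np
def plane(n,uv,z,T=None):
    c=calibration(n); p=cv2.undistortPoints(np.array(uv,float).reshape(-1,1,2),c["mtx"],c["D"]).reshape(-1,2)
    R=np.array(c["R"]);t=np.array(c["t"]).ravel(); o=-R.T@t
    d=np.c_[p,np.ones(len(p))]@R
    return o+d*((z-o[2])/d[:,2])[:,None]
def blob(m,box):
    k=np.zeros_like(m); x0,y0,x1,y1=box; k[y0:y1,x0:x1]=m[y0:y1,x0:x1]
    cs=cv2.findContours(k,cv2.RETR_EXTERNAL,cv2.CHAIN_APPROX_NONE)[0]
    return max(cs,key=cv2.contourArea) if cs else None
def cen(c): return cv2.minEnclosingCircle(c)
# station frame helpers
def st(P,o,yaw):
    a=np.radians(yaw);R=np.array([[np.cos(a),-np.sin(a)],[np.sin(a),np.cos(a)]])
    return (np.asarray(P)[...,:2]-o)@R
E
python3 - <<'E'
from h import *
im=cv2.imread("pics/top0.png"); hsv=cv2.cvtColor(im,cv2.COLOR_BGR2HSV)
wood=cv2.inRange(hsv,(5,70,60),(25,255,255))
b=blob(wood,(105,155,241,268)); print(cv2.contourArea(b)); w=plane("top",b.reshape(-1,2),94)[:,:2]
r=cv2.minAreaRect(w.astype(np.float32)); print("board",r)
p=blob(wood,(241,180,268,268)); wp=plane("top",p.reshape(-1,2),72)[:,:2]; print("panel",cv2.minAreaRect(wp.astype(np.float32)))
g=cv2.inRange(hsv,(30,100,40),(50,255,255)); c=blob(g,(120,170,240,250)); print("lime px",cen(c),plane("top",[cen(c)[0]],94+23))
ga=cv2.inRange(hsv,(0,0,120),(179,75,255)); c=blob(ga,(120,170,225,250)); print("garlic",cen(c),plane("top",[cen(c)[0]],94+24))
for n,px in (("mug",(355,218)),("bowl",(360,258)),("pep",(197,128)),("salt",(249,130))): print(n,plane("top",[px],40))
im=cv2.imread("pics/scene0.png");hsv=cv2.cvtColor(im,cv2.COLOR_BGR2HSV)
c=blob(cv2.inRange(hsv,(30,100,40),(50,255,255)),(130,200,300,350)); print("lime sc",plane("scene",[cen(c)[0]],117))
c=blob(cv2.inRange(hsv,(0,0,120),(179,75,255)),(160,280,250,330)); print("garl sc",plane("scene",[cen(c)[0]],117))
print("board corners scene",plane("scene",[(232,208),(303,262),(124,296),(202,361)],94))
E
```

```text
9064.5
board ((508.63262939453125, -60.176544189453125), (326.2931823730469, 227.55442810058594), 81.08563232421875)
panel ((473.59375, -281.7190246582031), (19.217729568481445, 213.95803833007812), 81.36922454833984)
lime px ((179.5, 194.0), 8.732224464416504) [[551.77215785 -79.48709744 117.        ]]
garlic ((148.60092163085938, 228.7110137939453), 9.426033020019531) [[454.9435688   1.1667403 118.       ]]
mug [[ 501.36582815 -577.00292772   40.        ]]
bowl [[ 386.00619852 -591.33822141   40.        ]]
pep [[ 760.29759099 -108.163358     40.        ]]
salt [[ 756.87996379 -263.20341335   40.        ]]
lime sc [[553.45896636 -79.50708953 117.        ]]
garl sc [[454.57929594   3.55739713 117.        ]]
board corners scene [[ 583.10616055 -226.65245245   94.        ]
 [ 378.09703731 -177.86643715   94.        ]
 [ 630.97678783   72.72916491   94.        ]
 [ 431.42642513   94.48691141   94.        ]]
```

Emit:
arm_command --targets '[[0,[1.0,-0.36,0.1],-0.12],[0,[2.0,-0.72,0.3],-0.24],[0,[3.0,-1.08,0.5],-0.36],[0,[4.0,-1.44,0.8],-0.48],[0,[5.0,-1.8,1.1],-0.6],[0,[6.0,-2.16,1.4],-0.72],[0,[7.0,-2.52,1.7],-0.84],[0,[7.94,-2.87,1.85],-0.95],[0,[7.94,-2.87,1.85],-0.95],[0,[7.94,-2.87,1.85],-0.95],[0,[7.94,-2.87,1.85],-0.95]]'

```text
t: 1.2
position: [478.9, -246.4, 330.4]
eef_rot: [-179.9, 0.1, 81.1]
force: [-0.8, -0.7, -0.2]
gripper_width: -0.0
grasp_force: 0.0
```

```bash
cat >> h.py <<'E'
O=np.array([508.6,-60.2]); YAW=-8.9
def where():
    s=arm.sense(); print("t",round(s["t"],2),"pos",np.round(s["position"],1),"rot",np.round(s["eef_rot"],1),"F",np.round(s["force"],1),"w",round(s["gripper_width"],1),"station",np.round(st(s["position"],O,YAW),1),"tip z",round(s["position"][2]-173,1)); return s
def to(x,y,tip):
    "tool-frame shift in 40 mm units to station x,y and tip height"
    s=where(); a=np.radians(YAW); c,n=np.cos(a),np.sin(a)
    w=np.r_[O+[c*x-n*y,n*x+c*y],tip+173]-s["position"]
    from scipy.spatial.transform import Rotation as Ro
    R=Ro.from_euler("xyz",s["eef_rot"],degrees=True); print("to",(x,y,tip),np.round(R.inv().apply(w)/40,3))
E
python3 - <<'E'
from h import *
to(0,-187,40)
im=read_camera("wrist"); cv2.imwrite("pics/w1.png",im)
E
```

```text
t 1.2 pos [ 478.9 -246.4  330.4] rot [-1.799e+02  1.000e-01  8.110e+01] F [-0.8 -0.7 -0.2] w -0.0 station [  -0.5 -188.6] tip z 157.4
to (0, -187, 40) [0.043 0.015 2.936]
```

View pics/w1.png

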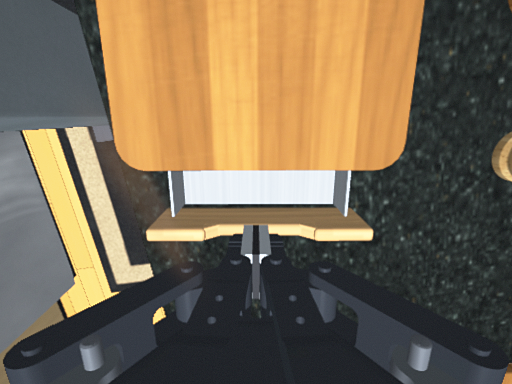

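The wrist view looks straight along the station: board end at row 170, panel inner top edge at row 208, closed fingertips at (257,230), centred left and right.

```bash
cat >> h.py <<'E'
def wplane(uv,z,s):
    from scipy.spatial.transform import Rotation as Ro
    c=calibration("wrist"); p=cv2.undistortPoints(np.array(uv,float).reshape(-1,1,2),c["mtx"],c["D"]).reshape(-1,2)
    R=Ro.from_euler("xyz",s["eef_rot"],degrees=True).as_matrix(); H=c["hand_eye"]
    o=R@H[:3,3]+s["position"]; d=np.c_[p,np.ones(len(p))]@(R@H[:3,:3]).T
    return o+d*((z-o[2])/d[:,2])[:,None]
E
python3 - <<'E'
from h import *
s=arm.sense()
print("board end",st(wplane([(160,170),(257,170),(360,170)],94,s),O,YAW))
print("board sides",st(wplane([(108,100),(413,100)],94,s),O,YAW))
print("panel inner",st(wplane([(173,209),(346,209)],72,s),O,YAW), st(wplane([(148,240),(373,240)],72,s),O,YAW))
E
```

```text
board end [[ -73.46108126 -161.03165889]
 [   0.60795656 -161.15581554]
 [  79.30007021 -161.23137154]]
board sides [[-106.01520634 -110.08231552]
 [ 112.30804111 -110.32945243]]
panel inner [[ -73.16155613 -200.14350646]
 [  79.08327127 -200.35710367]] [[ -98.47243391 -229.94612754]
 [ 106.41909133 -230.25322075]]
```

Emit:
arm_command --targets '[[0,[0,0.05,1.0],0],[0,[0,0.05,2.0],0],[0,[0,0.05,2.6],0],[0,[0,0.05,2.95],0],[0,[0,0.05,2.95],0],[0,[0,0.05,2.95],0]]'

```text
t: 1.85
position: [482.0, -246.3, 213.7]
eef_rot: [179.9, 0.0, 81.2]
force: [-0.4, -0.6, 0.7]
gripper_width: 0.0
grasp_force: 0.0
```

```bash
python3 - <<'E'
from h import *
to(3,-261,40)
E
```

```text
t 1.85 pos [ 482.  -246.3  213.7] rot [179.9   0.   81.2] F [-0.4 -0.6  0.7] w 0.0 station [   2.6 -188. ] tip z 40.7
to (3, -261, 40) [-1.825  0.009  0.019]
```

Emit:
arm_command --targets '[[0,[-0.15,0,0],0],[0,[-0.3,0,0],0],[0,[-0.45,0,0],0],[0,[-0.6,0,0],0],[0,[-0.75,0,0],0],[0,[-0.9,0,0],0],[0,[-1.05,0,0],0],[0,[-1.2,0,0],0],[0,[-1.35,0,0],0],[0,[-1.5,0,0],0],[0,[-1.6,0,0],0],[0,[-1.65,0,0],0]]'

```text
t: 3.05
position: [471.4, -311.5, 212.6]
eef_rot: [-180.0, 0.0, 81.2]
force: [1.1, 2.0, 0.5]
gripper_width: 0.4
grasp_force: 0.8
```

Emit:
arm_command --targets '[[0,[-0.08,0,0],0],[0,[-0.15,0,0],0],[0,[-0.2,0,0],0],[0,[-0.25,0,0],0],[0,[-0.25,0,0],0],[0,[-0.25,0,0],0]]'

```text
t: 3.65
position: [470.5, -318.5, 212.6]
eef_rot: [-179.9, -0.2, 81.3]
force: [1.3, 4.4, 2.9]
gripper_width: -0.0
grasp_force: 2.8
```

```bash
python3 - <<'E'
from h import *
s=where()
im=read_camera("top"); cv2.imwrite("pics/t2.png",cv2.resize(im[140:290,90:300],None,fx=3,fy=3))
E
```

```text
t 3.65 pos [ 470.5 -318.5  212.6] rot [-179.9   -0.2   81.3] F [1.3 4.4 2.9] w -0.0 station [   2.3 -261.1] tip z 39.6
```

View pics/t2.png

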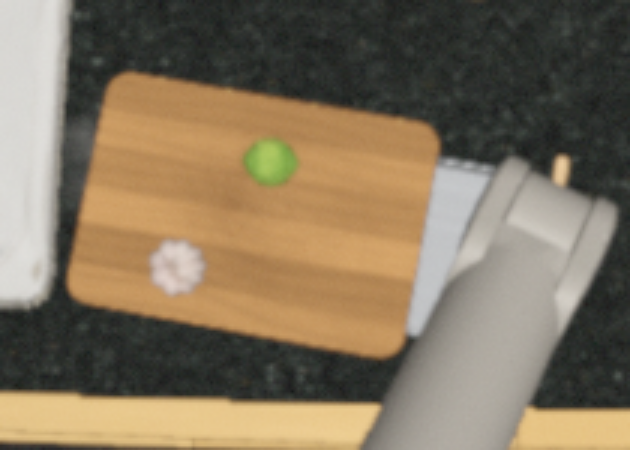

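Garlic and lime are unmoved and the panel, at about (562,170), is partly hidden by the arm. Pushing a bit more will confirm the stop.

Emit:
arm_command --targets '[[0,[-0.06,0,0],0],[0,[-0.12,0,0],0],[0,[-0.12,0,0],0],[0,[-0.12,0,0],0]]'

```text
t: 4.1
position: [470.5, -319.6, 212.6]
eef_rot: [-179.8, -0.5, 81.5]
force: [-0.0, 12.4, 5.7]
gripper_width: -0.3
grasp_force: 5.9
```

Emit:
arm_command --targets '[[0,[0.35,0,-0.2],0],[0,[0.35,0,-1.2],0],[0,[0.35,0,-2.4],0],[0.35,[0.35,0,-3.3],0],[0.35,[1.5,0.2,-3.3],0],[0.35,[2.7,0.4,-3.3],0],[0.35,[3.9,0.6,-3.3],0],[0.35,[5.1,0.8,-3.3],0],[0.35,[6.3,1.0,-3.3],0],[0.35,[7.6,1.06,-3.3],0],[0.35,[7.6,1.06,-3.3],0],[0.35,[7.6,1.06,-3.3],0]]'

```text
t: 5.3
position: [557.7, -29.9, 345.1]
eef_rot: [179.9, 0.1, 81.5]
force: [-0.3, -1.3, -0.0]
gripper_width: 30.2
grasp_force: 0.0
```

```bash
python3 - <<'E'
from h import *
to(46,38,101)
im=read_camera("top"); hsv=cv2.cvtColor(im,cv2.COLOR_BGR2HSV)
p=blob(cv2.inRange(hsv,(5,70,60),(25,255,255)),(252,180,290,268)); wp=plane("top",p.reshape(-1,2),72)[:,:2]; r=cv2.minAreaRect(wp.astype(np.float32)); print("panel st",st(np.array(r[0]),O,YAW),r[1])
s=arm.sense(); cv2.imwrite("pics/w3.png",read_camera("wrist"))
E
```

```text
t 5.3 pos [557.7 -29.9 345.1] rot [1.799e+02 1.000e-01 8.150e+01] F [-0.3 -1.3 -0. ] w 30.2 station [43.8 37.5] tip z 172.1
to (46, 38, 101) [0.013 0.052 1.777]
panel st [   0.44267676 -276.28720483] (19.135784149169922, 214.3769989013672)
```

View pics/w3.png

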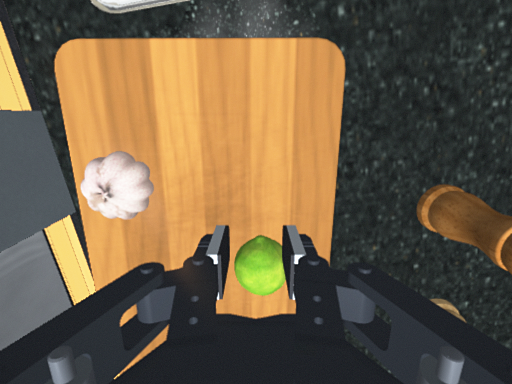

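The tray is fully out. The wrist view shows the lime at (260,265), close to the line between the fingers, and the garlic at (117,185).

```bash
python3 - <<'E'
from h import *
s=arm.sense(); print(st(wplane([(260,265),(117,185)],117,s),O,YAW), st(wplane([(65,120),(342,120),(200,39)],94,s),O,YAW))
E
```

```text
[[ 48.08176478 -14.85424051]
 [-58.30914296  51.89100332]] [[-104.01248565   98.40972586]
 [ 111.82361889   98.00307994]
 [   4.51126699  154.7397967 ]]
```

Emit:
arm_command --targets '[[0.35,[0.02,0.08,0.6],0],[0.35,[0.02,0.08,1.2],0],[0.35,[0.02,0.08,1.6],0],[0.35,[0.02,0.08,1.75],0],[0.35,[0.02,0.08,1.75],0],[0.35,[0.02,0.08,1.75],0]]'

```text
t: 6.0
position: [561.3, -32.2, 275.6]
eef_rot: [179.9, 0.0, 81.1]
force: [0.1, 0.3, 0.2]
gripper_width: 29.9
grasp_force: 0.0
```

Emit:
arm_command --targets '[[0.35,[-0.15,0,0],0],[0.35,[-0.3,0,0],0],[0.35,[-0.45,0,0],0],[0.35,[-0.6,0,0],0],[0.35,[-0.75,-0.01,0],0],[0.35,[-0.9,-0.02,0],0],[0.35,[-1.05,-0.04,0],0],[0.35,[-1.2,-0.06,0],0],[0.35,[-1.35,-0.08,0],0],[0.35,[-1.5,-0.1,0],0],[0.35,[-1.65,-0.12,0],0],[0.35,[-1.8,-0.14,0],0]]'

```text
t: 7.2
position: [544.2, -101.8, 274.7]
eef_rot: [-180.0, -0.0, 81.2]
force: [-0.3, -0.1, -0.5]
gripper_width: 29.9
grasp_force: 0.3
```

```bash
python3 - <<'E'
from h import *
to(40,-165,101)
s=arm.sense(); im=read_camera("wrist"); cv2.imwrite("pics/w4.png",np.hstack([im,cv2.resize(read_camera("scene")[180:372,100:356],None,fx=1.1,fy=2)])[:, :793])
E
```

```text
t 7.2 pos [ 544.2 -101.8  274.7] rot [-180.    -0.    81.2] F [-0.3 -0.1 -0.5] w 29.9 station [ 41.7 -35.6] tip z 101.7
to (40, -165, 101) [-3.234 -0.049  0.017]
```

View pics/w4.png

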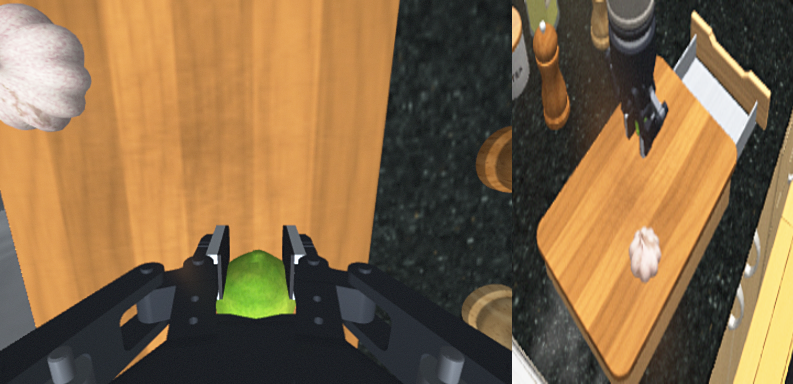

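The lime is cradled ahead of the two fingertips, at (257,290), so I keep pushing.

Emit:
arm_command --targets '[[0.35,[-0.15,0,0],0],[0.35,[-0.3,0,0],0],[0.35,[-0.45,0,0],0],[0.35,[-0.6,0,0],0],[0.35,[-0.75,0,0],0],[0.35,[-0.9,-0.02,0],0],[0.35,[-1.05,-0.04,0],0],[0.35,[-1.2,-0.06,0],0],[0.35,[-1.35,-0.08,0],0],[0.35,[-1.5,-0.1,0],0],[0.35,[-1.65,-0.1,0],0],[0.35,[-1.8,-0.1,0],0]]'

```text
t: 8.5
position: [529.4, -172.4, 274.7]
eef_rot: [-180.0, 0.0, 81.2]
force: [0.3, 0.2, 0.4]
gripper_width: 30.0
grasp_force: 0.2
```

Emit:
arm_command --targets '[[0.35,[-0.1,0,0],0],[0.35,[-0.2,0,0],0],[0.35,[-0.3,0,0],0],[0.35,[-0.4,0,0],0],[0.35,[-0.5,0,0],0],[0.35,[-0.6,0,0],0],[0.35,[-0.7,0,0],0],[0.35,[-0.8,0,0],0],[0.35,[-0.9,0,0],0],[0.35,[-0.9,0,0],0]]'

```text
t: 9.5
position: [523.7, -208.6, 274.6]
eef_rot: [-180.0, 0.0, 81.2]
force: [0.3, -0.1, -0.5]
gripper_width: 29.7
grasp_force: 0.0
```

```bash
python3 - <<'E'
from h import *
to(38,-165,101)
def lime(n):
    im=read_camera(n); c=blob(cv2.inRange(cv2.cvtColor(im,cv2.COLOR_BGR2HSV),(30,90,30),(50,255,255)),dict(wrist=(150,150,400,384),scene=(120,150,340,380))[n])
    return None if c is None else (cen(c),cv2.contourArea(c))
print(lime("wrist"),lime("scene"))
E
```

```text
t 9.5 pos [ 523.7 -208.6  274.6] rot [-180.     0.    81.2] F [ 0.3 -0.1 -0.5] w 29.7 station [  37.9 -144.2] tip z 101.6
to (38, -165, 101) [-0.519  0.002  0.015]
(((253.0, 278.3333435058594), 27.828947067260742), 1902.5) (((272.63043212890625, 221.2608642578125), 9.054780006408691), 221.5)
```

Emit:
arm_command --targets '[[0.35,[0.0,0,-1.0],0],[0.35,[0.3,0,-1.85],0],[0.35,[1.3,-0.4,-1.9],0],[0.35,[2.4,-0.8,-1.9],0],[0.35,[3.5,-1.3,-1.9],0],[0.35,[4.6,-1.8,-1.9],0],[0.35,[5.7,-2.3,-1.9],0],[0.35,[6.2,-2.45,-1.9],0],[0.35,[6.2,-2.45,-1.9],0],[0.35,[6.2,-2.45,-1.9],0]]'

```text
t: 10.6
position: [464.9, 52.4, 350.8]
eef_rot: [180.0, 0.1, 81.3]
force: [-0.1, -0.8, 0.6]
gripper_width: 30.1
grasp_force: 0.0
```

```bash
python3 - <<'E'
from h import *
to(-60,102,101)
im=read_camera("top"); hsv=cv2.cvtColor(im,cv2.COLOR_BGR2HSV)
c=blob(cv2.inRange(hsv,(30,100,40),(50,255,255)),(120,170,290,270)); 
if c is not None: print("lime",cen(c),st(plane("top",[cen(c)[0]],37),O,YAW))
s=arm.sense(); w=read_camera("wrist"); cv2.imwrite("pics/m5.png",np.hstack([w,cv2.resize(im[150:278,180:276],None,fx=2.9,fy=3)]))
E
```

```text
t 10.6 pos [464.9  52.4 350.8] rot [1.80e+02 1.00e-01 8.13e+01] F [-0.1 -0.8  0.6] w 30.1 station [-60.5 104.5] tip z 177.8
to (-60, 102, 101) [-0.06   0.012  1.92 ]
lime ((260.20001220703125, 231.1999969482422), 7.528704643249512) [[ -11.96674075 -246.93807512]]
```

View pics/m5.png

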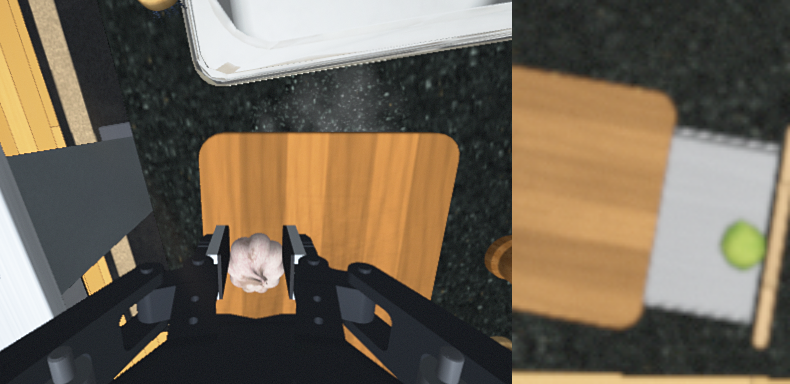

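The lime lies in the tray at (742,245) in the inset. The garlic is centred ahead of the fingers at (256,263).

Emit:
arm_command --targets '[[0.35,[0,0.01,0.7],0],[0.35,[0,0.01,1.3],0],[0.35,[0,0.01,1.75],0],[0.35,[0,0.01,1.92],0],[0.35,[0,0.01,1.92],0],[0.35,[0,0.01,1.92],0]]'

```text
t: 11.3
position: [466.0, 51.9, 274.6]
eef_rot: [179.9, -0.0, 81.2]
force: [-1.2, 0.1, -0.0]
gripper_width: 29.8
grasp_force: 0.0
```

Emit:
arm_command --targets '[[0.35,[-0.15,0,0],0],[0.35,[-0.3,0,0],0],[0.35,[-0.45,0,0],0],[0.35,[-0.6,0,0],0],[0.35,[-0.75,0,0],0],[0.35,[-0.9,0.02,0],0],[0.35,[-1.05,0.04,0],0],[0.35,[-1.2,0.06,0],0],[0.35,[-1.35,0.08,0],0],[0.35,[-1.5,0.1,0],0],[0.35,[-1.65,0.12,0],0],[0.35,[-1.8,0.14,0],0]]'

```text
t: 12.5
position: [459.9, -20.1, 273.9]
eef_rot: [-180.0, -0.0, 81.2]
force: [0.6, -0.2, 0.5]
gripper_width: 30.0
grasp_force: 0.1
```

```bash
python3 - <<'E'
from h import *
to(-40,-165,101)
s=arm.sense(); im=read_camera("wrist"); cv2.imwrite("pics/w6.png",np.hstack([im,cv2.resize(read_camera("scene")[180:372,100:356],None,fx=1.1,fy=2)])[:, :793])
E
```

```text
t 12.5 pos [459.9 -20.1 273.9] rot [-180.    -0.    81.2] F [ 0.6 -0.2  0.5] w 30.0 station [-54.4  32.1] tip z 100.9
to (-40, -165, 101) [-4.929e+00  3.470e-01 -3.000e-03]
```

View pics/w6.png

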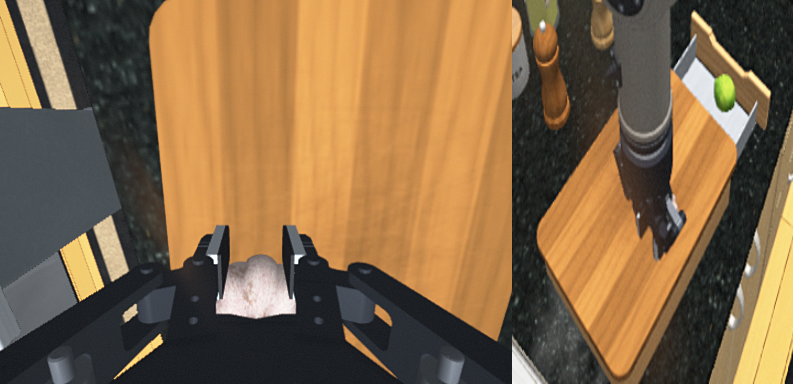

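The garlic sits in the cradle at (257,290), so I continue.

Emit:
arm_command --targets '[[0.35,[-0.15,0.02,0],0],[0.35,[-0.3,0.04,0],0],[0.35,[-0.45,0.06,0],0],[0.35,[-0.6,0.08,0],0],[0.35,[-0.75,0.1,0],0],[0.35,[-0.9,0.12,0],0],[0.35,[-1.05,0.14,0],0],[0.35,[-1.2,0.16,0],0],[0.35,[-1.35,0.18,0],0],[0.35,[-1.5,0.2,0],0],[0.35,[-1.65,0.22,0],0],[0.35,[-1.8,0.24,0],0]]'

```text
t: 13.8
position: [458.4, -92.7, 273.9]
eef_rot: [-180.0, 0.0, 81.2]
force: [0.3, 0.3, -0.2]
gripper_width: 29.9
grasp_force: 0.1
```

Emit:
arm_command --targets '[[0.35,[-0.15,0.02,0],0],[0.35,[-0.3,0.04,0],0],[0.35,[-0.45,0.06,0],0],[0.35,[-0.6,0.08,0],0],[0.35,[-0.75,0.1,0],0],[0.35,[-0.9,0.12,0],0],[0.35,[-1.05,0.12,0],0],[0.35,[-1.2,0.12,0],0],[0.35,[-1.35,0.12,0],0],[0.35,[-1.5,0.12,0],0],[0.35,[-1.6,0.12,0],0],[0.35,[-1.7,0.12,0],0]]'

```text
t: 15.0
position: [452.7, -160.5, 273.9]
eef_rot: [180.0, -0.0, 81.2]
force: [-0.8, 0.4, -0.0]
gripper_width: 29.7
grasp_force: 0.1
```

Emit:
arm_command --targets '[[0.35,[-0.1,0,0],0],[0.35,[-0.2,0,0],0],[0.35,[-0.3,0,0],0],[0.35,[-0.4,0,0],0],[0.35,[-0.5,0,0],0],[0.35,[-0.6,0,0],0],[0.35,[-0.7,0,0],0],[0.35,[-0.8,0,0],0],[0.35,[-0.8,0,0],0]]'

```text
t: 15.9
position: [447.7, -192.6, 273.8]
eef_rot: [-180.0, 0.0, 81.2]
force: [0.4, 0.3, -0.0]
gripper_width: 30.0
grasp_force: 0.0
```

```bash
python3 - <<'E'
from h import *
to(-40,-165,101)
im=read_camera("wrist"); cv2.imwrite("pics/w7.png",np.hstack([im,cv2.resize(read_camera("scene")[180:372,100:356],None,fx=1.1,fy=2)])[:, :793])
E
```

```text
t 15.9 pos [ 447.7 -192.6  273.8] rot [-180.     0.    81.2] F [ 0.4  0.3 -0. ] w 30.0 station [ -39.7 -140.2] tip z 100.8
to (-40, -165, 101) [-0.619 -0.009 -0.004]
```

View pics/w7.png

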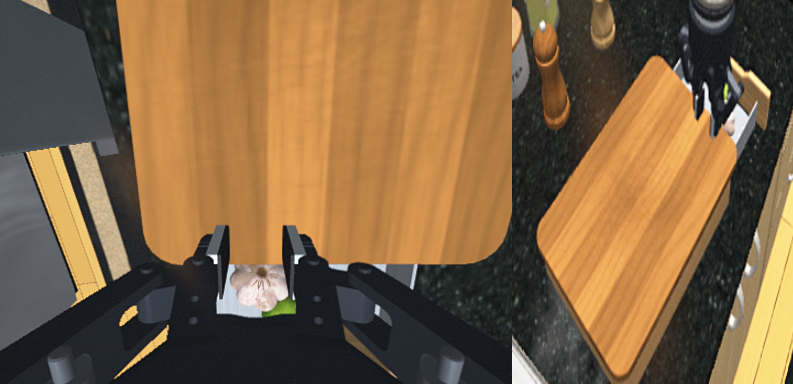

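The garlic is in the tray beside the lime, at (262,290). Next I lift, pass over the panel to its front and look back into the tray.

Emit:
arm_command --targets '[[0.35,[0.0,0,-1.0],0],[0.2,[0,0,-1.9],0],[0,[-1.0,0.3,-1.9],0],[0,[-2.1,0.5,-1.9],0],[0,[-3.2,0.8,-1.9],0],[0,[-4.3,1.0,-1.9],0],[0,[-5.1,1.05,-1.9],0],[0,[-5.1,1.05,-1.9],0],[0,[-5.1,1.05,-1.9],0],[0,[-5.1,1.05,-1.9],0]]'

```text
t: 17.0
position: [459.2, -397.9, 349.8]
eef_rot: [180.0, -0.1, 81.4]
force: [0.3, 0.5, 0.5]
gripper_width: 0.2
grasp_force: 0.0
```

```bash
python3 - <<'E'
from h import *
to(2,-320,48)
s=arm.sense(); cv2.imwrite("pics/w8.png",read_camera("wrist"))
E
```

```text
t 17.0 pos [ 459.2 -397.9  349.8] rot [ 1.80e+02 -1.00e-01  8.14e+01] F [0.3 0.5 0.5] w 0.2 station [   3.4 -341.2] tip z 176.8
to (2, -320, 48) [ 0.525 -0.034  3.222]
```

View pics/w8.png

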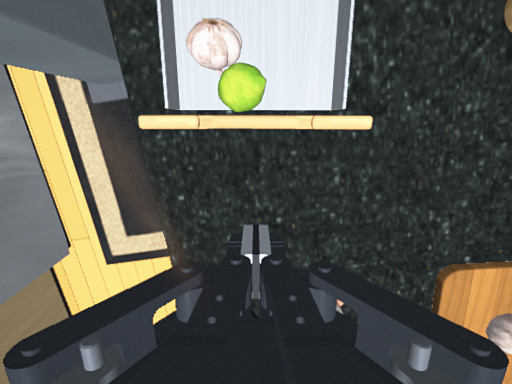

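Both lie in the tray: garlic at (214,43), lime at (241,87), with the panel at row 122. I lower the fingers in front of it and push it shut.

Emit:
arm_command --targets '[[0,[0,-0.02,1.0],0],[0,[0,-0.02,2.0],0],[0,[0,-0.02,2.9],0],[0,[0,-0.02,3.35],0],[0,[0,-0.02,3.35],0],[0,[0,-0.02,3.35],0]]'

```text
t: 17.65
position: [458.4, -398.6, 216.7]
eef_rot: [179.9, -0.0, 81.4]
force: [0.4, -0.3, 0.1]
gripper_width: 0.1
grasp_force: 0.0
```

Emit:
arm_command --targets '[[0,[0.2,0,0],0],[0,[0.4,0,0],0],[0,[0.6,0,0],0],[0,[0.8,0,0],0],[0,[0.95,0,0],0],[0,[1.05,0,0],0],[0,[1.15,0,0],0],[0,[1.25,0,0],0],[0,[1.35,0,0],0],[0,[1.45,0,0],0],[0,[1.55,0,0],0],[0,[1.65,0,0],0]]'

```text
t: 18.85
position: [467.5, -334.4, 215.9]
eef_rot: [-180.0, 0.0, 81.2]
force: [-0.2, -2.3, -0.9]
gripper_width: 0.2
grasp_force: 0.9
```

Emit:
arm_command --targets '[[0,[0.13,0,0],0],[0,[0.26,0,0],0],[0,[0.39,0,0],0],[0,[0.52,0,0],0],[0,[0.65,0,0],0],[0,[0.78,0,0],0],[0,[0.91,0,0],0],[0,[1.04,0,0],0],[0,[1.17,0,0],0],[0,[1.3,0,0],0],[0,[1.43,0,0],0],[0,[1.5,0,0],0]]'

```text
t: 20.05
position: [476.9, -274.2, 215.9]
eef_rot: [-180.0, -0.0, 81.3]
force: [-0.4, -1.1, -1.0]
gripper_width: 0.1
grasp_force: 0.8
```

```bash
python3 - <<'E'
from h import *
to(2,-183,42)
E
```

```text
t 20.05 pos [ 476.9 -274.2  215.9] rot [-180.    -0.    81.3] F [-0.4 -1.1 -1. ] w 0.1 station [   1.7 -216.3] tip z 42.9
to (2, -183, 42) [0.833 0.009 0.022]
```

Emit:
arm_command --targets '[[0,[0.1,0,0],0],[0,[0.2,0,0],0],[0,[0.3,0,0],0],[0,[0.4,0,0],0],[0,[0.5,0,0],0],[0,[0.6,0,0],0],[0,[0.7,0,0],0],[0,[0.78,0,0],0],[0,[0.83,0,0],0],[0,[0.86,0,0],0],[0,[0.86,0,0],0]]'

```text
t: 21.15
position: [481.7, -242.3, 215.9]
eef_rot: [180.0, 0.1, 81.2]
force: [-1.0, -4.4, -1.6]
gripper_width: 0.2
grasp_force: 2.4
```

Emit:
arm_command --targets '[[0,[0.06,0,0],0],[0,[0.12,0,0],0],[0,[0.18,0,0],0],[0,[0.2,0,0],0],[0,[0.2,0,0],0]]'

```text
t: 21.65
position: [481.6, -240.6, 216.1]
eef_rot: [179.9, 0.6, 80.9]
force: [-0.7, -15.5, -4.8]
gripper_width: -0.1
grasp_force: 7.7
```

The force rises sharply against the stop. Now I back off, lift and verify.

Emit:
arm_command --targets '[[0,[-0.4,0,0],0],[0,[-1.0,0,0],0],[0,[-1.6,0,-0.5],0],[0,[-2.4,0,-1.4],0],[0,[-3.2,0,-2.4],0],[0,[-3.8,0,-3.3],0],[0,[-3.8,0,-3.3],0],[0,[-3.8,0,-3.3],0],[0,[-3.8,0,-3.3],0],[0,[-3.8,0,-3.3],0]]'

```text
t: 22.65
position: [460.5, -381.4, 346.2]
eef_rot: [-179.9, -0.2, 81.4]
force: [0.5, -0.4, -0.4]
gripper_width: -0.0
grasp_force: 0.0
```

```bash
python3 - <<'E'
from h import *
where(); cv2.imwrite("pics/f.png",np.hstack([read_camera("top")[110:290,90:400],read_camera("wrist")[:180,100:420]]))
E
```

```text
t 22.65 pos [ 460.5 -381.4  346.2] rot [-179.9   -0.2   81.4] F [ 0.5 -0.4 -0.4] w -0.0 station [   2.2 -324.8] tip z 173.2
```

View pics/f.png

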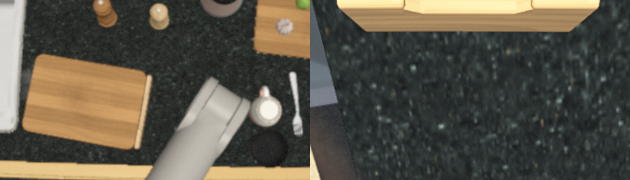

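The picture shows the panel flush with the board's end at (145,110), with nothing on the board and the mug, bowl and mills in place.

```bash
python3 -c "
from rig import arm
print(arm.close_job())"
```

```text
the job is handed in; nothing more can be done
None
```

The job is handed in, with no verdict returned: the tray was pushed fully out, the garlic and the lime were pushed off the board into it, and it was then pushed shut to its stop with nothing else moved.

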